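# Press the drill jig's bushes home in order

### The arm

A 6-joint arm with a two-finger parallel gripper is mounted at the origin on a cart in front of the work surface, level with it; the furniture and walls round the work are solid. World frame = base frame: x ahead of the robot, y to its left, z up, the work surface at z = 0. Lengths are in m, angles in rad, forces in N, time in s.
With the tool pointing down it reaches from about 0.35 to 1 m from the base axis. Payload 7.1 kg.
Tool frame: the origin (TCP) lies midway between the tips of the shut fingers; the grasp point (between the pads) lies 19 mm behind it; z points along the fingers, y is the line along which they close (so a half turn about z gives the same grasp; the last joint's range is limited). The gripper opens to 85 mm and grips with 20 to 120 N. Pads are 22 mm wide; open, the fingers measure 114 mm over their backs; the gripper's body (76 mm by 85 mm) begins 54 mm behind the grasp point. The pads swing forward as they close: fully open they stand 13 mm farther back than shut.
Start: joints at [-1.211, 0.423, 1.63, -0, 1.089, -0.019], TCP at [0.231, -0.581, 0.231] pointing down, gripper open.
Joint ranges: [-3, 3], [-0.9, 2.11], [0.09, 2.58], [-1.31, 4.45], [0.11, 2.69], [-2.54, 2.54]. Speed limits (rad/s): [2.39, 2.39, 3.01, 3.14, 3.14, 3.14].

### API

Orientations are given as a unit quaternion [x, y, z, w].
In Python, from workcell import manip gives the robot as it stands.
- The arm moves only by the tool arm_command, never from a script. Its argument "plan" is a list that holds one entry, the list of rows, each a list of 4 numbers: the shift along the tool's x, y, z in cm, then the turn about the tool's z in degrees. A call has 1 to 20 rows; each row is the pose to reach, as a shift and turn from the pose commanded when the call began, along the tool's axes at that moment; what a row does not reach only later rows make up. A row lasts 1/12 s, in which the tool goes at most 41.7 mm and 7.16 degrees, less where a joint would pass 70% of its speed; a pose out of reach is approached as far as the arm can. A call with a gripper value outside its range is refused whole. "jaw" is the finger opening in cm, from 0 to 8.54, set as the call begins (left out, the last holds). The fingers move at their own pace and stop on an object; "newtons" is the grip in N (left out, the last holds). Time passes only in rows, so rows that repeat a pose let the fingers close. It gives the time, the measured TCP pose, the force, the opening and the grip force at its end, in the units of the state.
- manip.get_state(): the state, without advancing time (a new reading comes with each control period).
- manip.camera(name): name is "scene" or "top"; returns the picture (384x512x3 uint8, red, green, blue); there is no depth.
- manip.camera_model(name): a dict with "camera_matrix" (3x3 intrinsics, pixels), "dist" ([k1, k2, p1, p2, k3] as OpenCV has them; the pictures are not rectified), "rvec" (rotation vector, rad) and "tvec" (3), from world to camera coordinates, as OpenCV has them. Camera axes: x right, y down, z forward; pixel columns grow to the right and rows downward; lengths in m; the calibration is good to about 2 mm. A picture is of the moment at which its call begins. camera_model takes no time and is no camera call.
- manip.hand_in(): hands the job in; it is judged then, once.
The state is a dict: "clock": time; "joint_positions": joint angles; "qd": joint speeds; "effort": joint torques, N m; "tcp_pos": TCP position; "eef_rot": TCP orientation; "contact_force": force on the tool from outside, world axes, zero at the start; "wrist_torque": the same for the moment, N m; "finger_gap": finger opening in m; "grip_force": force on a finger pad.
Only numpy, scipy, OpenCV 4.12 (cv2) and the standard library are available. Lean on these libraries where they do the work, as an engineer would, in place of code of your own. Each camera call takes 0.05 s, during which the arm holds its last target. There are 200 camera calls.

### The job

Get the drill jig ready: with the fingertips, gently press its three flanged bushes fully home from above, each until its head sits down on the rubber ring under it: first the one with the largest head, then the medium one, then the smallest. Do not start on a bush before the one before it is home, never draw a bush up or knock it hard, and leave the loose chuck, tin, gear and spanner where they are.

Things in the scene. Friction and masses are not known exactly. Their poses are not given: they have to be found in the camera images.
- jig: the drill jig: a grey plate 150 x 280 x 12 mm fixed to the bench, long side along its y. Origin: centre of its underside. On it stand three equal round grey bosses, 66 mm across, each topped by a 5 mm black rubber ring 63 mm across whose top is 32 mm above the bench, their centres at least 95 mm apart. One flanged steel bush sticks up out of each; which bush is in which boss varies.
- large_top (a point): the centre of the top face of the large bush, the one with a round head 62 mm across and 6 mm thick with a small 12 mm bore in the middle (all three alike in colour). Its face is level and it moves down with the bush; with the bush home it lies 38 mm above the bench.
- bush_large (a joint): how far the large bush has been pushed down, m: 0 to 0.003 at the start; at 0.012 its head sits on the rubber, which then gives up to 5 mm more (from 8 N, 3 N/mm, not counted in this value); negative if it is drawn up. A snug sliding fit: it moves under 2 to 5 N and stays where it is left.
- medium_top (a point): the centre of the top face of the medium bush, the one with a round head 45 mm across and 8 mm thick with a small 12 mm bore in the middle (all three alike in colour). Its face is level and it moves down with the bush; with the bush home it lies 40 mm above the bench.
- bush_medium (a joint): how far the medium bush has been pushed down, m: 0 to 0.003 at the start; at 0.012 its head sits on the rubber, which then gives up to 5 mm more (from 8 N, 3 N/mm, not counted in this value); negative if it is drawn up. A snug sliding fit: it moves under 2 to 5 N and stays where it is left.
- small_top (a point): the centre of the top face of the small bush, the one with a round head 30 mm across and 6 mm thick with a small 12 mm bore in the middle (all three alike in colour). Its face is level and it moves down with the bush; with the bush home it lies 38 mm above the bench.
- bush_small (a joint): how far the small bush has been pushed down, m: 0 to 0.003 at the start; at 0.012 its head sits on the rubber, which then gives up to 5 mm more (from 8 N, 3 N/mm, not counted in this value); negative if it is drawn up. A snug sliding fit: it moves under 2 to 5 N and stays where it is left.
- tool_chest: fixed tool chest 0.43 m high, left of and behind the jig; its front is about 0.57 m ahead of the robot and it spans y from 0 to 0.42 m. Keep the arm drawn in when swinging past it. Origin: centre of its underside.
- chuck_loose_mid (a point): loose drill chuck standing behind the jig, 47 mm across, 68 mm high; the point is half-way up its axis
- tin_mid (a point): loose round tin with a lid behind the jig, 61 mm across, 50 mm high; the point is half-way up its axis
- gear_mid (a point): loose small gear lying flat to the left of the jig, 55 mm across, 19 mm high over its hub; the point is on its axis, 6.5 mm above the bench
- spanner: loose open-ended spanner lying on the bench in front of the jig, 37 x 167 x 7 mm, long side along its y; origin at the centre of its underside

How it is judged:
On the way, in this order (a step that is already met when the one before it is completed fails the run):
1. the large bush is home (value of joint bush_large above 0.009 m), for 0.1 s.
2. the medium bush is home (value of joint bush_medium above 0.009 m), for 0.1 s.
3. the small bush is home (value of joint bush_small above 0.009 m), for 0.1 s.
At the end, for the whole second after the job is handed in: all three bushes stand home, each head within 3 mm of the rubber ring on its boss, and the chuck, tin, gear and spanner are within 20 mm of where they stood (value of joint each of bush_large, bush_medium, bush_small above 0.009 m and distance of each of chuck_loose_mid, tin_mid, gear_mid, spanner from where it was at the start of the episode below 0.02 m); the robot touches nothing.
It fails at once if a bush is pushed past 6 mm before every larger one is home (within 3 mm) ((value of joint bush_medium above 0.006 m and value of joint bush_large below 0.009 m) or (value of joint bush_small above 0.006 m and value of joint bush_large below 0.009 m) or (value of joint bush_small above 0.006 m and value of joint bush_medium below 0.009 m)).
It fails at once if a bush is drawn up by more than 4 mm (value of joint any of bush_large, bush_medium, bush_small below -0.004 m).
It fails at once if a bush is pressed or knocked with more than 40 N (contact force between any of the arm, the fingers and bush_large above 40 N or contact force between any of the arm, the fingers and bush_medium above 40 N or contact force between any of the arm, the fingers and bush_small above 40 N).
It fails at once if the chuck, tin, gear or spanner is moved more than 20 mm (distance of any of chuck_loose_mid, tin_mid, gear_mid, spanner from where it was at the start of the episode above 0.02 m).
It also fails if it takes over 48 s, if anything falls off the work surface, if the arm or the gripper's body presses on something with over 40 N, if the wrist force passes 120 N, or if a joint passes its speed limit or range.

## Working session

There is one attempt and no reset: what is moved stays moved. The work goes in short steps, Python scripts to look and compute and a tool call to move; the robot and the scene stay as the last step left them, time stands still between calls to the robot, and variables do not carry over. Pictures are saved under pics/ and viewed, at most 10 in all, crops included, and the job is handed in when it is done.

Besides the shell and the picture viewer there is one more tool, called after "Call:" by a JSON object that holds its "method" and its "body", one argument or row to a line. arm_command: Moves the arm, as the interface text tells. Its arguments: {"type":"object","properties":{"plan":{"type":"array"},"jaw":{"type":"number"},"newtons":{"type":"number"}},"required":["plan"]}

```bash
mkdir -p pics; python3 - <<'E'
from workcell import manip
import cv2
for n in("scene","top"):
    cv2.imwrite(f"pics/{n}0.png",cv2.cvtColor(manip.camera(n),cv2.COLOR_RGB2BGR))
    m=manip.camera_model(n);print(m)
s=manip.get_state();print(s)
E
```

```text
{'camera_matrix': array([[485.7069694 ,   0.        , 249.92806801],
       [  0.        , 485.7069694 , 188.46787517],
       [  0.        ,   0.        ,   1.        ]]), 'dist': array([-0.01838623,  0.        ,  0.        ,  0.        ,  0.        ]), 'rvec': array([ 0.91096947, -2.57427032,  0.95564375]), 'tvec': array([0.4231085 , 0.37381034, 1.20119386])}
{'camera_matrix': array([[358.80578583,   0.        , 260.53365756],
       [  0.        , 358.80578583, 192.86233805],
       [  0.        ,   0.        ,   1.        ]]), 'dist': array([-0.11438893,  0.        ,  0.        ,  0.        ,  0.        ]), 'rvec': array([ 2.22114652, -2.16955163,  0.09036224]), 'tvec': array([-0.0780545 ,  0.58332535,  1.13537494])}
{'clock': 0.1, 'joint_positions': array([-1.21101221e+00,  4.23780433e-01,  1.63063694e+00, -5.52263776e-06,
        1.08860188e+00, -1.89848788e-02]), 'qd': array([ 0.00048279, -0.00123292, -0.00119006,  0.00051636,  0.00031924,
        0.00070534]), 'effort': array([-3.79210287e-04, -5.58426225e+01, -2.82443297e+01, -4.92071808e-05,
        3.01854576e-03,  3.53044663e-05]), 'tcp_pos': array([ 0.23096221, -0.58021008,  0.23060425]), 'eef_rot': array([ 9.82119801e-01,  1.88255645e-01, -1.23368539e-04, -7.02552888e-04]), 'contact_force': array([ 0.60947708, -0.24954034,  0.0135641 ]), 'wrist_torque': array([-0.01197021, -0.00215265, -0.03322918]), 'grip_force': 0.0, 'finger_gap': 0.08502897177427314}
```

View pics/top0.png

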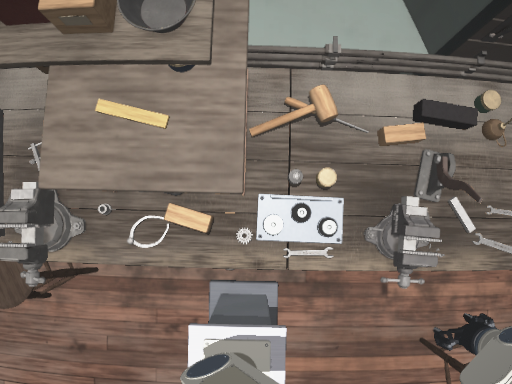

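View pics/scene0.png

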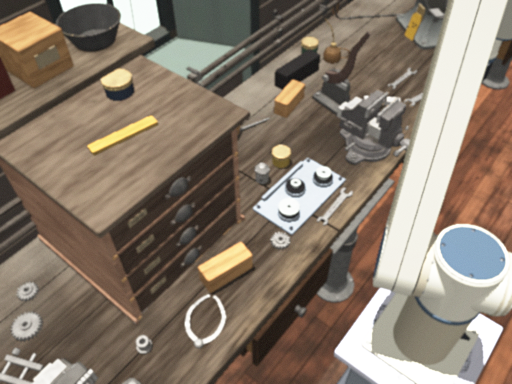

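The top view shows the large bush at about (273,224), the small one at (302,212) and the medium one at (328,227). The chuck is at (296,176), the tin at (327,177), the gear at (244,236) and the spanner at (309,253). The scene view agrees.

```bash
cat > h.py <<'E'
import cv2,numpy as np
from workcell import manip
def ray(n,uv,z):
    m=manip.camera_model(n);R=cv2.Rodrigues(m['rvec'])[0];c=-R.T@m['tvec']
    p=cv2.undistortPoints(np.array([[uv]],float),m['camera_matrix'],m['dist'])[0,0]
    d=R.T@np.array([*p,1]);return c+d*(z-c[2])/d[2]
def proj(n,P):
    m=manip.camera_model(n);return cv2.projectPoints(np.array(P,float).reshape(-1,1,3),m['rvec'],m['tvec'],m['camera_matrix'],m['dist'])[0][:,0]
E
python3 - <<'E'
from h import *
out=[]
for n,seeds in(("top",dict(L=(273,224),S=(302,212),M=(328,227))),("scene",dict(L=(289,210),S=(296,185),M=(323,175)))):
    im=cv2.imread(f"pics/{n}0.png")
    hsv=cv2.cvtColor(im,cv2.COLOR_BGR2HSV)
    x0,y0,w,h=(230,160,130,100) if n=="top" else (230,130,140,110)
    out.append(cv2.resize(im[y0:y0+h,x0:x0+w],(780,588 if n=="top" else 600),interpolation=cv2.INTER_CUBIC))
    cv2.imwrite(f"pics/{n}0c.png",out[-1])
    for k,s in seeds.items():
        r=20
        g=hsv[s[1]-r:s[1]+r+1,s[0]-r:s[0]+r+1,2]
        for t in (205,225,240):
            nl,lab,st,ce=cv2.connectedComponentsWithStats((g>t).astype(np.uint8))
            i=min(range(1,nl),key=lambda i:np.hypot(*(ce[i]-r))+(50 if st[i][4]<15 else 0)) if nl>1 else 0
            uv=ce[i]+np.array(s)-r
            bb=st[i]
            bc=np.array([bb[0]+(bb[2]-1)/2,bb[1]+(bb[3]-1)/2])+np.array(s)-r
            print(n,k,t,uv.round(1),bb,ray(n,uv,.049).round(4),ray(n,bc,.049).round(4))
E
```

```text
top L 205 [275.2 221.8] [   4    0   37   37 1244] [ 0.4936 -0.1118  0.049 ] [ 0.4929 -0.1112  0.049 ]
top L 225 [275.4 221.5] [   4    0   37   37 1178] [ 0.4945 -0.1125  0.049 ] [ 0.4929 -0.1112  0.049 ]
top L 240 [273. 224.] [ 11  11  19  19 276] [ 0.4866 -0.105   0.049 ] [ 0.4865 -0.1051  0.049 ]
top S 205 [301.7 212. ] [16 16  9  9 62] [ 0.5258 -0.1944  0.049 ] [ 0.526  -0.1954  0.049 ]
top S 225 [301.5 212.1] [16 16  8  9 53] [ 0.5257 -0.1938  0.049 ] [ 0.526  -0.1938  0.049 ]
top S 240 [301.2 212.3] [16 17  8  8 36] [ 0.5249 -0.1931  0.049 ] [ 0.5244 -0.1939  0.049 ]
top M 205 [329.  226.6] [ 15  13  14  14 146] [ 0.4818 -0.2816  0.049 ] [ 0.4823 -0.2832  0.049 ]
top M 225 [329.  226.8] [ 15  13  13  14 136] [ 0.4814 -0.2816  0.049 ] [ 0.4822 -0.2816  0.049 ]
top M 240 [328.7 226.7] [ 15  13  13  14 105] [ 0.4816 -0.2807  0.049 ] [ 0.4822 -0.2816  0.049 ]
scene L 205 [288.7 208. ] [   0    0   41   41 1095] [ 0.4808 -0.0992  0.049 ] [ 0.4755 -0.0937  0.049 ]
scene L 225 [288.7 207.8] [   0    0   41   41 1056] [ 0.4811 -0.0999  0.049 ] [ 0.4755 -0.0937  0.049 ]
scene L 240 [288.6 207.2] [  0   0  41  41 963] [ 0.4826 -0.1016  0.049 ] [ 0.4755 -0.0937  0.049 ]
scene S 205 [299.7 188.7] [  0   0  41  41 975] [ 0.4988 -0.1801  0.049 ] [ 0.5163 -0.1852  0.049 ]
scene S 225 [299.8 189.1] [  0   0  41  41 929] [ 0.4977 -0.179   0.049 ] [ 0.5163 -0.1852  0.049 ]
scene S 240 [295.2 182. ] [15 14  9  7 34] [ 0.5253 -0.1937  0.049 ] [ 0.5259 -0.1933  0.049 ]
scene M 205 [317.9 178.9] [  0   5  41  36 793] [ 0.4783 -0.2473  0.049 ] [ 0.4694 -0.262   0.049 ]
scene M 225 [317.8 179.1] [  0   5  41  36 747] [ 0.4782 -0.2466  0.049 ] [ 0.4694 -0.262   0.049 ]
scene M 240 [317.1 179.3] [  0   6  39  35 671] [ 0.4794 -0.2447  0.049 ] [ 0.4707 -0.2584  0.049 ]
```

View pics/top0c.png

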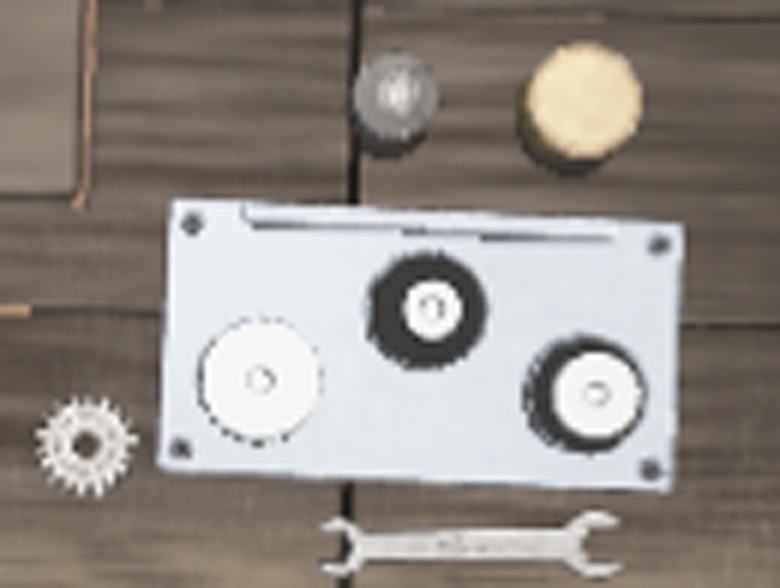

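View pics/scene0c.png

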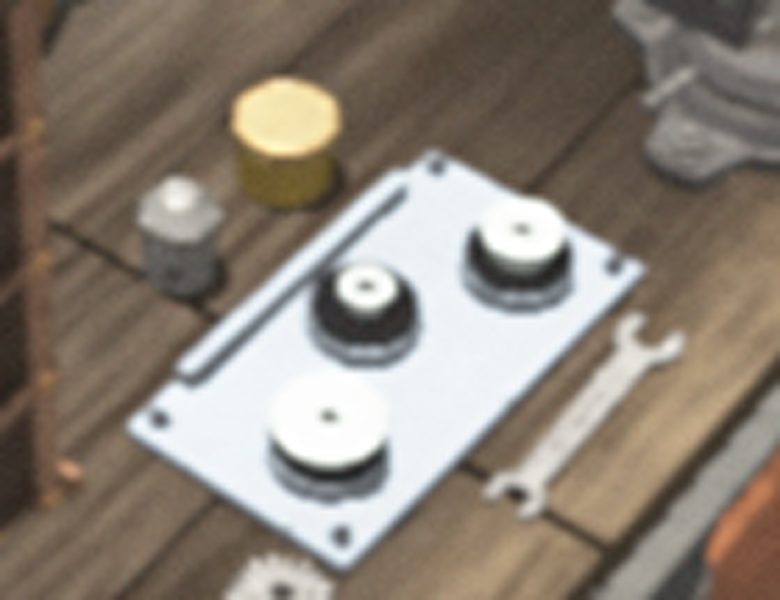

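```bash
cat >> h.py <<'E'
from scipy.spatial.transform import Rotation as Rn
def shift(P):
    s=manip.get_state();return (100*Rn.from_quat(s['eef_rot']).inv().apply(np.array(P)-s['tcp_pos'])).round(2)
T=dict(L=(.4866,-.105),S=(.5258,-.194),M=(.482,-.282))
E
python3 - <<'E'
from h import *
for k,(u,v) in dict(L=(329,416),S=(366,287),M=(521,229)).items():
    print(k,ray("scene",(230+u/780*140-.4,130+v/600*110-.4),.049).round(4))
for k,(u,v) in dict(L=(261,380),S=(432,309),M=(596,394)).items():
    print(k,ray("top",(230+u/6-.4,160+v/5.88-.4),.049).round(4))
for k in T: print(k,shift((*T[k],.08)))
E
```

```text
L [ 0.4855 -0.1055  0.049 ]
S [ 0.5246 -0.1931  0.049 ]
M [ 0.483 -0.283  0.049]
L [ 0.4858 -0.1054  0.049 ]
S [ 0.5255 -0.1942  0.049 ]
M [ 0.4819 -0.2814  0.049 ]
L [ 41.32 -34.68  15.11]
S [ 41.67 -24.96  15.1 ]
M [ 34.35 -18.4   15.09]
```

Call:
{"method": "arm_command", "body": {
  "plan": [
    [[41.3, -34.7, 12, 0], [41.3, -34.7, 12, 0], [41.3, -34.7, 12, 0], [41.3, -34.7, 12, 0], [41.3, -34.7, 12, 0], [41.3, -34.7, 12, 0], [41.3, -34.7, 12, 0], [41.3, -34.7, 12, 0], [41.3, -34.7, 12, 0], [41.3, -34.7, 12, 0], [41.3, -34.7, 12, 0], [41.3, -34.7, 12, 0], [41.3, -34.7, 12, 0], [41.3, -34.7, 12, 0], [41.3, -34.7, 12, 0], [41.3, -34.7, 12, 0], [41.3, -34.7, 12, 0], [41.3, -34.7, 12, 0], [41.3, -34.7, 12, 0], [41.3, -34.7, 12, 0]]
  ],
  "jaw": 0
}}

```text
clock: 1.77
tcp_pos: [0.4863, -0.1066, 0.1116]
eef_rot: [0.982, 0.187, 0.0, 0.0]
contact_force: [0.0, 0.5, 0.3]
finger_gap: -0.0
grip_force: 0.0
```

```bash
python3 - <<'E'
from h import *
s=manip.get_state();print(s['clock'],s['tcp_pos'],s['eef_rot'],s['contact_force'],s['finger_gap'],abs(s['qd']).max())
print(shift((*T['L'],.055)))
for n in("scene","top"): cv2.imwrite(f"pics/{n}1.png",cv2.cvtColor(manip.camera(n),cv2.COLOR_RGB2BGR))
i=cv2.imread("pics/scene1.png")[120:250,220:380];cv2.imwrite("pics/scene1c.png",cv2.resize(i,None,fx=4,fy=4))
E
```

```text
1.7667 [ 0.48627422 -0.10656848  0.11160789] [9.82289527e-01 1.87369293e-01 1.58429066e-04 9.49351934e-05] [0.01808489 0.49544147 0.31224293] -1.1860123002282632e-05 0.006573519004032992
[ 0.09 -0.14  5.66]
```

View pics/scene1c.png

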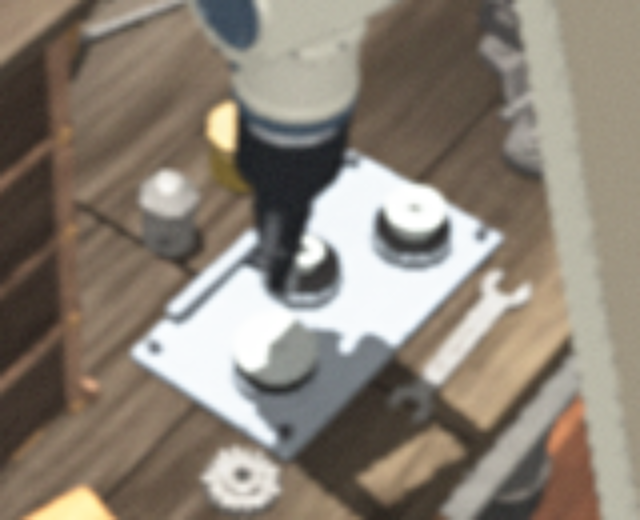

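The scene crop shows the shut fingertips at about (280,290), above the large head at (275,350). Nothing has been disturbed.

Call:
{"method": "arm_command", "body": {
  "plan": [
    [[0, -0.1, 2, 0], [0, -0.1, 4, 0], [0, -0.1, 5.2, 0], [0, -0.1, 5.6, 0], [0, -0.1, 5.8, 0], [0, -0.1, 5.9, 0], [0, -0.1, 6.0, 0], [0, -0.1, 6.1, 0], [0, -0.1, 6.2, 0], [0, -0.1, 6.3, 0], [0, -0.1, 6.4, 0], [0, -0.1, 6.5, 0], [0, -0.1, 6.6, 0], [0, -0.1, 6.7, 0], [0, -0.1, 6.8, 0], [0, -0.1, 6.9, 0], [0, -0.1, 7.0, 0], [0, -0.1, 7.0, 0]]
  ]
}}

```text
clock: 3.37
tcp_pos: [0.4863, -0.1046, 0.0411]
eef_rot: [0.982, 0.188, 0.0, 0.0]
contact_force: [-0.1, 1.3, 1.3]
finger_gap: 0.0001
grip_force: 0.3
```

Call:
{"method": "arm_command", "body": {
  "plan": [
    [[0, 0, 0.07, 0], [0, 0, 0.14, 0], [0, 0, 0.2, 0], [0, 0, 0.25, 0], [0, 0, 0.3, 0], [0, 0, 0.3, 0]]
  ]
}}

```text
clock: 3.87
tcp_pos: [0.4863, -0.1046, 0.0382]
eef_rot: [0.982, 0.188, 0.0, 0.0]
contact_force: [0.4, 0.3, 1.1]
finger_gap: -0.0002
grip_force: 0.6
```

Call:
{"method": "arm_command", "body": {
  "plan": [
    [[0, 0, 0.05, 0], [0, 0, 0.1, 0], [0, 0, 0.15, 0], [0, 0, 0.15, 0], [0, 0, 0.15, 0]]
  ]
}}

```text
clock: 4.28
tcp_pos: [0.4863, -0.1046, 0.0372]
eef_rot: [0.982, 0.188, 0.0, 0.0]
contact_force: [-0.6, 0.2, 8.1]
finger_gap: 0.0001
grip_force: 4.3
```

Call:
{"method": "arm_command", "body": {
  "plan": [
    [[0, 0, 0.08, 0], [0, 0, 0.08, 0], [0, 0, 0.08, 0]]
  ]
}}

```text
clock: 4.53
tcp_pos: [0.4863, -0.1046, 0.0366]
eef_rot: [0.982, 0.188, 0.0, 0.0]
contact_force: [-1.1, 1.1, 10.7]
finger_gap: 0.0002
grip_force: 5.3
```

Call:
{"method": "arm_command", "body": {
  "plan": [
    [[0, 0, -1, 0], [0, 0, -3, 0], [0, 0, -5, 0], [0, 0, -5, 0], [0, 0, -5, 0]]
  ]
}}

```text
clock: 4.95
tcp_pos: [0.4866, -0.1047, 0.087]
eef_rot: [0.982, 0.188, 0.001, 0.0]
contact_force: [-0.6, 0.1, -0.4]
finger_gap: 0.0002
grip_force: 0.0
```

```bash
python3 - <<'E'
from h import *
print(manip.get_state()['tcp_pos'],shift((*T['M'],.09)))
E
```

```text
[ 0.48657503 -0.10471151  0.08697758] [-6.98 16.3  -0.3 ]
```

The large bush is home: the force rose with the rubber's stiffness. Next is the medium bush.

Call:
{"method": "arm_command", "body": {
  "plan": [
    [[-1.4, 3.3, 0, 0], [-2.8, 6.5, 0, 0], [-4.2, 9.8, 0, 0], [-5.6, 13, 0, 0], [-7, 16.3, 0, 0], [-7, 16.3, 0, 0], [-7, 16.3, 0, 0], [-7, 16.3, 1.5, 0], [-7, 16.3, 2.7, 0], [-7, 16.3, 3.2, 0], [-7, 16.3, 3.3, 0], [-7, 16.3, 3.3, 0]]
  ]
}}

```text
clock: 5.95
tcp_pos: [0.481, -0.2809, 0.0523]
eef_rot: [0.982, 0.189, -0.001, -0.001]
contact_force: [0.6, 1.4, -0.4]
finger_gap: -0.0
grip_force: 0.0
```

Call:
{"method": "arm_command", "body": {
  "plan": [
    [[0, 0, 0.1, 0], [0, 0, 0.2, 0], [0, 0, 0.3, 0], [0, 0, 0.4, 0], [0, 0, 0.5, 0], [0, 0, 0.6, 0], [0, 0, 0.7, 0], [0, 0, 0.8, 0], [0, 0, 0.9, 0], [0, 0, 1.0, 0], [0, 0, 1.1, 0], [0, 0, 1.2, 0], [0, 0, 1.25, 0], [0, 0, 1.3, 0], [0, 0, 1.3, 0]]
  ]
}}

```text
clock: 7.2
tcp_pos: [0.4815, -0.2821, 0.0401]
eef_rot: [0.982, 0.188, 0.0, 0.0]
contact_force: [1.6, 0.2, 2.0]
finger_gap: 0.0004
grip_force: 1.4
```

Call:
{"method": "arm_command", "body": {
  "plan": [
    [[0, 0, 0.05, 0], [0, 0, 0.1, 0], [0, 0, 0.15, 0], [0, 0, 0.15, 0], [0, 0, 0.15, 0]]
  ]
}}

```text
clock: 7.62
tcp_pos: [0.4816, -0.2821, 0.0391]
eef_rot: [0.982, 0.188, 0.0, 0.0]
contact_force: [1.4, 2.2, 9.3]
finger_gap: 0.0002
grip_force: 4.6
```

Call:
{"method": "arm_command", "body": {
  "plan": [
    [[0, 0, 0.08, 0], [0, 0, 0.08, 0], [0, 0, 0.08, 0]]
  ]
}}

```text
clock: 7.87
tcp_pos: [0.4816, -0.2821, 0.0384]
eef_rot: [0.982, 0.188, 0.0, 0.0]
contact_force: [0.5, 2.0, 10.7]
finger_gap: 0.0
grip_force: 5.5
```

Call:
{"method": "arm_command", "body": {
  "plan": [
    [[0, 0, -1, 0], [0, 0, -3, 0], [0, 0, -5, 0], [0, 0, -5, 0], [0, 0, -5, 0]]
  ]
}}

```text
clock: 8.28
tcp_pos: [0.4815, -0.2823, 0.0885]
eef_rot: [0.982, 0.188, 0.0, 0.001]
contact_force: [-0.1, 0.2, -0.0]
finger_gap: 0.0001
grip_force: 0.0
```

```bash
python3 - <<'E'
from h import *
print(manip.get_state()['tcp_pos'],shift((*T['S'],.09)))
E
```

```text
[ 0.48145899 -0.28227377  0.0885366 ] [ 7.38 -6.56 -0.15]
```

Call:
{"method": "arm_command", "body": {
  "plan": [
    [[2.5, -2.2, 0, 0], [5, -4.4, 0, 0], [7.4, -6.6, 0, 0], [7.4, -6.6, 0, 0], [7.4, -6.6, 0, 0], [7.4, -6.6, 1.5, 0], [7.4, -6.6, 2.7, 0], [7.4, -6.6, 3.2, 0], [7.4, -6.6, 3.4, 0], [7.4, -6.6, 3.5, 0], [7.4, -6.6, 3.5, 0]]
  ]
}}

```text
clock: 9.2
tcp_pos: [0.5255, -0.1937, 0.0525]
eef_rot: [0.982, 0.188, -0.0, -0.0]
contact_force: [-0.4, -0.1, 0.7]
finger_gap: 0.0
grip_force: 0.0
```

Call:
{"method": "arm_command", "body": {
  "plan": [
    [[0, 0, 0.1, 0], [0, 0, 0.2, 0], [0, 0, 0.3, 0], [0, 0, 0.4, 0], [0, 0, 0.5, 0], [0, 0, 0.6, 0], [0, 0, 0.7, 0], [0, 0, 0.8, 0], [0, 0, 0.9, 0], [0, 0, 1.0, 0], [0, 0, 1.1, 0], [0, 0, 1.2, 0], [0, 0, 1.3, 0], [0, 0, 1.4, 0], [0, 0, 1.45, 0], [0, 0, 1.45, 0]]
  ]
}}

```text
clock: 10.53
tcp_pos: [0.5258, -0.1933, 0.0381]
eef_rot: [0.982, 0.188, 0.0, -0.0]
contact_force: [-0.1, -0.4, 1.6]
finger_gap: 0.0001
grip_force: 0.5
```

Call:
{"method": "arm_command", "body": {
  "plan": [
    [[0, 0, 0.05, 0], [0, 0, 0.1, 0], [0, 0, 0.15, 0], [0, 0, 0.15, 0], [0, 0, 0.15, 0]]
  ]
}}

```text
clock: 10.95
tcp_pos: [0.5259, -0.1933, 0.0373]
eef_rot: [0.982, 0.188, 0.0, 0.0]
contact_force: [-1.1, 1.6, 7.8]
finger_gap: 0.0
grip_force: 4.3
```

Call:
{"method": "arm_command", "body": {
  "plan": [
    [[0, 0, 0.08, 0], [0, 0, 0.08, 0], [0, 0, 0.08, 0]]
  ]
}}

```text
clock: 11.2
tcp_pos: [0.5259, -0.1933, 0.0366]
eef_rot: [0.982, 0.188, 0.0, 0.0]
contact_force: [-1.3, 1.6, 10.3]
finger_gap: -0.0002
grip_force: 5.2
```

Call:
{"method": "arm_command", "body": {
  "plan": [
    [[0, 0, -1, 0], [0, 0, -4, 0], [0, 0, -8, 0], [0, 0, -11, 0], [-4, 3, -13, 0], [-8, 6, -13, 0], [-11, 9, -13, 0], [-14, 11, -13, 0], [-17, 14, -13, 0], [-17, 14, -13, 0], [-17, 14, -13, 0], [-17, 14, -13, 0]]
  ]
}}

```text
clock: 12.2
tcp_pos: [0.4188, -0.3866, 0.1658]
eef_rot: [0.982, 0.187, -0.0, -0.0]
contact_force: [0.1, 0.7, -0.1]
finger_gap: 0.0001
grip_force: 0.0
```

```bash
python3 - <<'E'
from h import *
print(manip.get_state()['tcp_pos'])
cv2.imwrite("pics/scene2.png",cv2.cvtColor(manip.camera("scene"),cv2.COLOR_RGB2BGR))
i=cv2.imread("pics/scene2.png")[120:250,220:380];cv2.imwrite("pics/scene2c.png",cv2.resize(i,None,fx=4,fy=4))
E
```

```text
[ 0.4187829  -0.38661138  0.16580391]
```

View pics/scene2c.png

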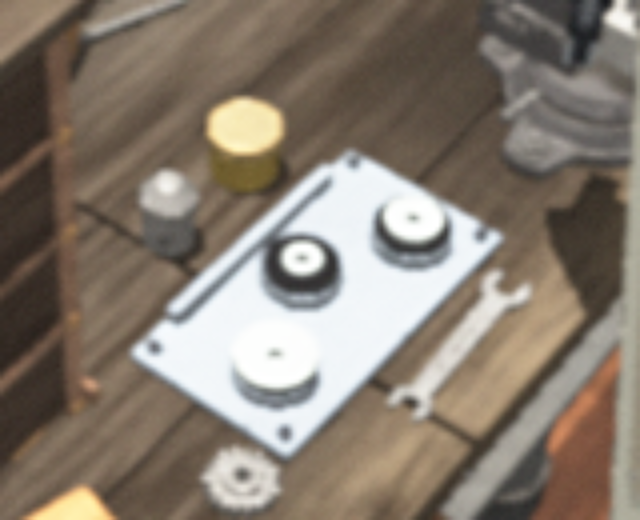

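The crop shows all three heads down on their rings, at (275,355), (302,260) and (412,218). The chuck, tin, gear and spanner have not moved.

```bash
python3 -c "
from workcell import manip
print(manip.hand_in())"
```

```text
the job is handed in; nothing more can be done
None
```

I pressed the three bushes home in order (large, medium, small), each with about 11 N at the last reading; the final picture shows all three seated and the loose parts unmoved, and I handed the job in at about 12 s (no verdict was returned).

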